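# Load the spring scale to the fork gauge

## Task

On the lab bench, load the spring scale: stand a knobbed steel weight upright on the pan, chosen so that the pointer comes to rest in the gap between the two prongs of the fork gauge. Set it down gently, without pushing the pan down to its stop.

Things in the scene. Friction and masses are not known exactly. Their poses are not given: they have to be found in the camera images.
- weight_small_centre (a point): The thinnest and shortest steel weight: upright plain cylinder with a small round knob on top. Body diameter 29 mm, body height 33 mm, overall height with knob 49 mm, mass always exactly 200 g; knob 18 mm across, 10 mm high. This point is on its axis, half-way up the overall height (24.5 mm above its underside); z is its axis, up. Starts upright on the bench.
- weight_medium_centre (a point): The middle-sized steel weight: upright plain cylinder with a small round knob on top. Body diameter 38 mm, body height 40 mm, overall height with knob 56 mm, mass always exactly 400 g; knob 18 mm across, 10 mm high. This point is on its axis, half-way up the overall height (28 mm above its underside); z is its axis, up. Starts upright on the bench.
- weight_large_centre (a point): The thickest and tallest steel weight: upright plain cylinder with a small round knob on top. Body diameter 45 mm, body height 45 mm, overall height with knob 61 mm, mass always exactly 600 g; knob 18 mm across, 10 mm high. This point is on its axis, half-way up the overall height (30.5 mm above its underside); z is its axis, up. Starts upright on the bench.
- pan_centre (a point): Centre of the top face of the spring scale's pan, a flat rimless steel disc 132 mm across on a stem over a white housing fixed to the bench. Empty, its top is 150 mm above the bench. It sinks straight down 18 mm per 200 g on it (damped; settles in 1 s); its stop is 76 mm down. z is up; y points to the fork's column, 118 mm from the pan's centre, top 170 mm above the bench.
- pointer (a point): Near the tip of the black pointer, a flat 3 mm thick blade that sticks out of the pan's edge along the pan's +y and moves with the pan. The point is 92 mm from the pan's centre, 2 mm below its top face, half-way through the blade.
- fork_gap (a point): Middle of the gap of the black two-pronged fork clamped on the column, at a height that differs each time. The prongs lie one above the other and point at the pan; the gap is 29 mm high, so the pointer is in it when level with this point to within 13 mm. The fork reaches 22.5 mm above and below this point. The empty pan's pointer stands above the gap's middle by 19 to 60 mm.
Mind the look-alikes: they are no part of the job. Leave any green look-alike of the part that bears weight_large_centre alone.

How it is judged:
By the outcome, as a careful person would: the job done as asked, in the order asked, and still so for the second after the job is handed in, with the robot touching nothing.
It also fails if it takes over 35 s, if anything falls off the work surface, if the arm or the gripper's body presses on something with over 40 N, if the wrist force passes 120 N, or if a joint passes its speed limit or range.

## Robot

A 7-joint arm with a two-finger parallel gripper is mounted at the origin on the work surface. World frame = base frame: x ahead of the robot, y to its left, z up, the work surface at z = 0. Lengths are in m, angles in rad, forces in N, time in s.
With the tool pointing down it reaches from about 0.35 to 0.9 m from the base axis. Payload 7.2 kg.
Tool frame: the origin (TCP) lies on the centre line of the jaws, within the pads' length; the fingertips stand robot.finger_overhang ahead of it and the grasp point (between the pads) lies 2 mm behind it (robot.finger_overhang is the distance from the TCP to the fingertips, in m); x points along the fingers, y is the direction in which the jaws open and shut, and the axes are right-handed (so a half turn about x gives the same grasp; the last joint's range is limited). The gripper opens to 88 mm and grips with 3 to 60 N. Pads are 20 mm wide; open, the fingers measure 115 mm over their backs; the gripper's body (75 mm by 178 mm) begins 61 mm behind the grasp point.
Start: joints at [-1.418, 0.411, -0.013, 1.596, 0.006, 1.134, -0.082], TCP at [0.137, 0.61, 0.24] pointing down, gripper open.
Joint ranges: [-2.95, 2.95], [-0.29, 1.99], [-1.47, 1.44], [0.14, 2.54], [-1.03, 4.17], [0.13, 1.85], [-2.86, 2.86]. Speed limits (rad/s): [2.39, 2.39, 3.01, 3.01, 3.14, 3.14, 3.14].

## Interface

Orientations are given as a rotation vector (axis times angle).
In Python, from station import robot, vision gives the robot as it stands. The module is installed in compiled form; this text tells all that it offers.
- The arm moves only by the shell command python3 -m crank 'ROWS'. ROWS is JSON, a list of rows, each a list of 7 numbers: the turn, a rotation vector about the tool's x, y, z as a fraction of full scale, then the shift along the tool's x, y, z as a fraction of full scale, then the opening, from -1 (shut) to 1 (fully open). A call has 1 to 12 rows; each row shifts and turns the commanded pose from where the row before left it, along the tool's axes as they then stand; what a row does not reach is not made up. Full scale, the value 1, is 300 mm for a shift and pi rad for a turn. A row lasts 1/10 s, in which the tool goes at most 50 mm and 8.59 degrees, less where a joint would pass 70% of its speed; a pose out of reach is approached as far as the arm can. A call with a number of a shift or a turn outside -1 to 1 is refused whole. A call with a gripper value outside its range is refused whole. The fingers move at their own pace and stop on an object; the grip force is fixed at half the most. Time passes only in rows, so rows that do not move let the fingers close. It gives the time, the measured TCP pose, the force and the opening at its end, in the units of the state.
- robot.sense(): the state, without advancing time (a new reading comes with each control period).
- vision.read_camera(name): name is "side" or "top"; returns the picture (480x640x3 uint8, red, green, blue); there is no depth.
- vision.camera_model(name): a dict with "vertical_fov" (degrees; the focal length in pixels is half the picture's height over the tangent of half this angle, whatever the lens; pixels are square), "cx", "cy" (the principal point, pixels), "pose" (4x4, takes a point from camera to world coordinates). Camera axes: x right, y up, looking along -z (the intrinsics and any distortion apply to the point x, -y, -z); pixel columns grow to the right and rows downward; lengths in m; the calibration is good to about 2 mm. A picture is of the moment at which its call begins. camera_model takes no time and is no camera call.
- robot.sign_off(): hands the job in, once; it reports no verdict.
The state is a dict: "t": time; "q": joint angles; "dq": joint speeds; "tau": joint torques, N m; "eef_pos": TCP position; "orientation": TCP orientation; "wrist_force": force on the tool from outside, world axes, zero at the start; "ft_torque": the same for the moment, N m; "opening": finger opening in m.
Only numpy, scipy, OpenCV 4.12 (cv2) and the standard library are available. Lean on these libraries where they do the work, as an engineer would, in place of code of your own. Each camera call takes 0.05 s, during which the arm holds its last target.

## Working session

There is one attempt and no reset: what is moved stays moved. The work goes in short steps, Python scripts to look and compute and a shell command to move; the robot and the scene stay as the last step left them, time stands still between calls to the robot, and variables do not carry over. Pictures are saved under pics/ and viewed, and the job is handed in when it is done.

```bash
mkdir -p pics; python3 - <<'E'
from station import robot, vision
import cv2,numpy as np
s=robot.sense();print({k:np.round(v,3) for k,v in s.items()})
for n in("side","top"):
    cv2.imwrite(f"pics/{n}0.png",vision.read_camera(n)[:,:,::-1])
    print(n,vision.camera_model(n))
E
```

```text
{'t': np.float64(0.0), 'q': array([-1.418,  0.412, -0.013,  1.597,  0.006,  1.134, -0.082]), 'dq': array([ 0.   , -0.001,  0.001, -0.002, -0.   ,  0.001,  0.001]), 'tau': array([ 1.0000e-03, -5.8796e+01,  6.4200e-01, -2.9107e+01, -5.4000e-02,
        1.8000e-02,  0.0000e+00]), 'eef_pos': array([0.137, 0.609, 0.239]), 'orientation': array([ 0.172,  1.564, -0.175]), 'wrist_force': array([ 0.385,  0.351, -0.028]), 'ft_torque': array([-0.051, -0.006,  0.029]), 'opening': np.float64(0.088)}
side {'vertical_fov': 43.63825099172057, 'cx': 311.61153680473757, 'cy': 240.0278624326392, 'pose': array([[-0.98844654,  0.09622526, -0.11710735,  0.45710793],
       [-0.15107696, -0.68774329,  0.7100598 ,  0.84240897],
       [-0.0122141 ,  0.71954838,  0.6943349 ,  0.89498119],
       [ 0.        ,  0.        ,  0.        ,  1.        ]])}
top {'vertical_fov': 47.75672378167224, 'cx': 316.145365515159, 'cy': 236.4859985739298, 'pose': array([[-0.01598312,  0.98057684, -0.19548302,  0.33613798],
       [-0.99948614, -0.02110149, -0.02412857,  0.03367593],
       [-0.0277849 ,  0.19499691,  0.98041022,  1.20101496],
       [ 0.        ,  0.        ,  0.        ,  1.        ]])}
```

View pics/side0.png

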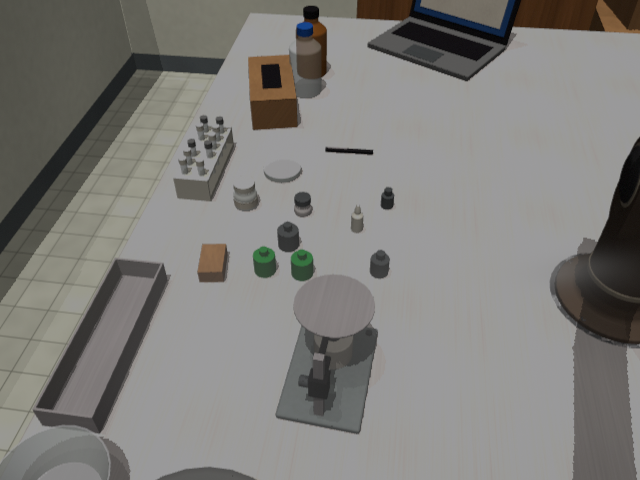

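View pics/top0.png

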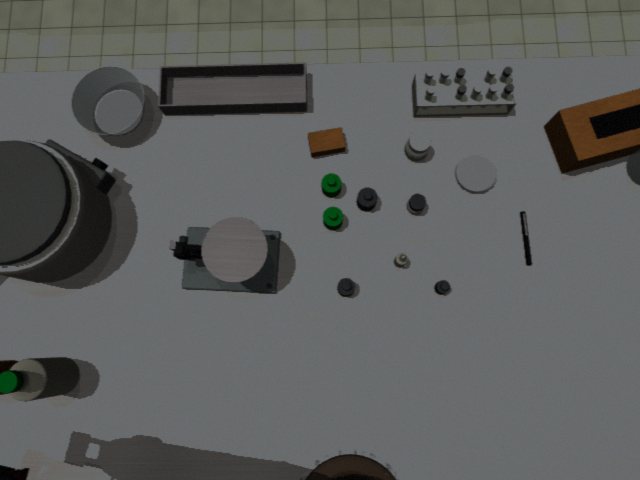

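```bash
python3 - <<'E'
import cv2,numpy as np
a=cv2.imread('pics/side0.png');b=cv2.imread('pics/top0.png')
def g(x):return np.clip(255*(x/255.)**0.6,0,255).astype(np.uint8)
cv2.imwrite('pics/z1.png',g(cv2.resize(a[170:430,220:420],None,fx=3,fy=2.3*1,interpolation=2) if 0 else cv2.resize(a[170:290,230:430],None,fx=4,fy=4,interpolation=2)))
cv2.imwrite('pics/z2.png',g(cv2.resize(b[160:310,310:470],None,fx=4,fy=4,interpolation=2)))
cv2.imwrite('pics/z3.png',g(cv2.resize(a[275:430,265:395],None,fx=3.8,fy=3.8,interpolation=2)))
E
```

```text
(no output)
```

View pics/z1.png

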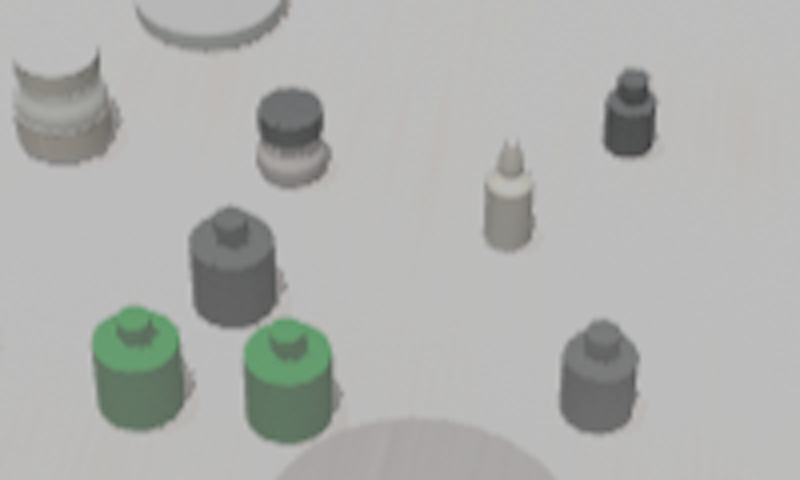

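View pics/z2.png

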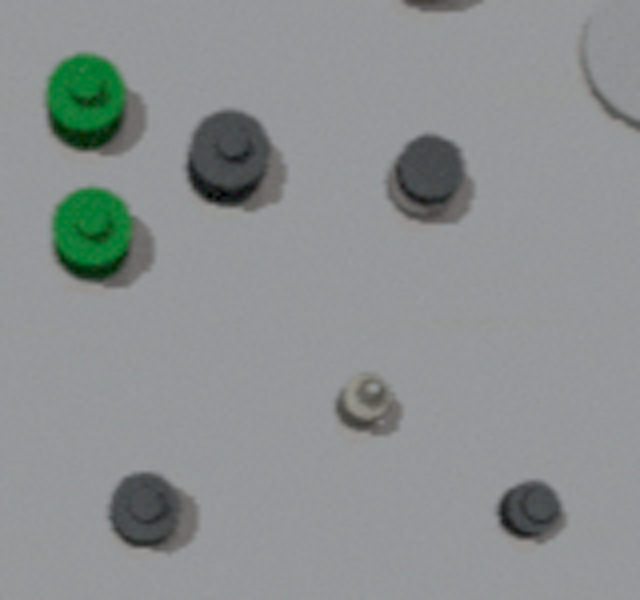

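View pics/z3.png

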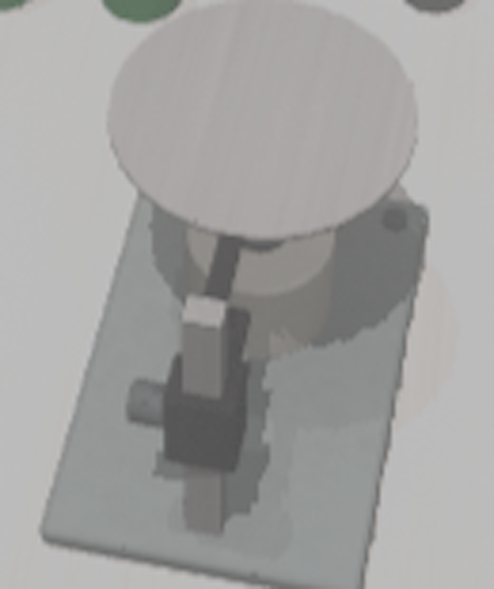

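```bash
cat > h.py <<'E'
import cv2,numpy as np
from station import robot,vision
M={n:vision.camera_model(n) for n in("side","top")}
def f(n):return 240/np.tan(np.radians(M[n]["vertical_fov"]/2))
def ray(n,u,v):
    m=M[n];P=m["pose"];d=np.array([(u-m["cx"])/f(n),-(v-m["cy"])/f(n),-1]);return P[:3,3],P[:3,:3]@d
def onz(n,u,v,z):
    o,d=ray(n,u,v);return o+d*(z-o[2])/d[2]
def proj(n,p):
    m=M[n];P=m["pose"];c=P[:3,:3].T@(np.asarray(p)-P[:3,3]);return np.array([m["cx"]+f(n)*c[0]/-c[2],m["cy"]-f(n)*c[1]/-c[2]])
E
python3 - <<'E'
from h import *
a=cv2.imread('pics/side0.png');b=cv2.imread('pics/top0.png')
for n,t,s in(("L",(310+235/4,160+147/4),(230+231/4,170+217/4)),("M",(310+150/4,160+500/4),(230+603/4,170+330/4)),("S",(310+542/4,160+500/4),(230+633/4,170+77/4))):
  z={"L":.061,"M":.056,"S":.049}[n]
  print(n,onz("top",*t,z),onz("side",*s,z))
  # body dia from body top widths
for n,l,r in (("L",(190,245),(275,245)),("M",(562,360),(637,360)),("S",(605,105),(656,105))):
  z={"L":.045,"M":.040,"S":.033}[n]
  p=[onz("side",230+x/4,170+y/4,z) for x,y in(l,r)];print(n,"dia",np.linalg.norm(p[0]-p[1]))
# pan
for n,im,c in(("side",a,(333,306)),("top",b,(235,250))):
  # flood fill
  lab=cv2.cvtColor(im,cv2.COLOR_BGR2LAB)
  m=np.zeros((482,642),np.uint8);cv2.floodFill(cv2.GaussianBlur(im,(3,3),0),m,c,0,(6,6,6),(6,6,6),4|cv2.FLOODFILL_MASK_ONLY|cv2.FLOODFILL_FIXED_RANGE|(255<<8))
  m=m[1:-1,1:-1];cs=max(cv2.findContours(m,0,2)[0],key=cv2.contourArea);e=cv2.fitEllipse(cv2.convexHull(cs))
  pts=np.array([onz(n,*p[0],.15)[:2] for p in cv2.convexHull(cs)]);(cx,cy),r=cv2.minEnclosingCircle(pts.astype(np.float32))
  print(n,e,onz(n,*e[0],.15),(cx,cy),r)
# column top (side zoom 205,310; z .17) 
print("col",onz("side",265+205/3.8,275+311/3.8,.17))
print("plate",[onz("side",265+x/3.8,275+y/3.8,.0)[:2] for x,y in((45,540),(360,588),(428,212),(140,195))])
E
python3 - <<'E'
import cv2,numpy as np
b=cv2.imread('pics/top0.png');x=cv2.resize(b[205:305,150:300],None,fx=5,fy=5,interpolation=2)
cv2.imwrite('pics/z4.png',np.clip(255*(x/255.)**0.6,0,255).astype(np.uint8))
E
```

```text
L [ 0.64891129 -0.05387029  0.061     ] [ 0.65356446 -0.04994314  0.061     ]
M [ 0.45850367 -0.00274124  0.056     ] [0.45841086 0.00052254 0.056     ]
S [ 0.45532267 -0.2099863   0.049     ] [ 0.45562889 -0.20700245  0.049     ]
L dia 0.044132190152175656
M dia 0.037090942796457325
S dia 0.028434158332528728
side ((333.6047668457031, 304.9494934082031), (60.78385543823242, 81.65013885498047), 93.2070083618164) [0.52500264 0.22429547 0.15      ] (0.5252408981323242, 0.2204391211271286) 0.06745617836713791
top ((234.0438690185547, 248.47030639648438), (62.29127883911133, 65.67766571044922), 26.37516212463379) [0.5250367  0.22228361 0.15      ] (0.5259057283401489, 0.22252988815307617) 0.06537862122058868
col [0.53202978 0.34047908 0.17      ]
plate [array([0.60131794, 0.35042107]), array([0.46418821, 0.35319794]), array([0.45007675, 0.14992487]), array([0.5910284 , 0.15959407])]
```

View pics/z4.png

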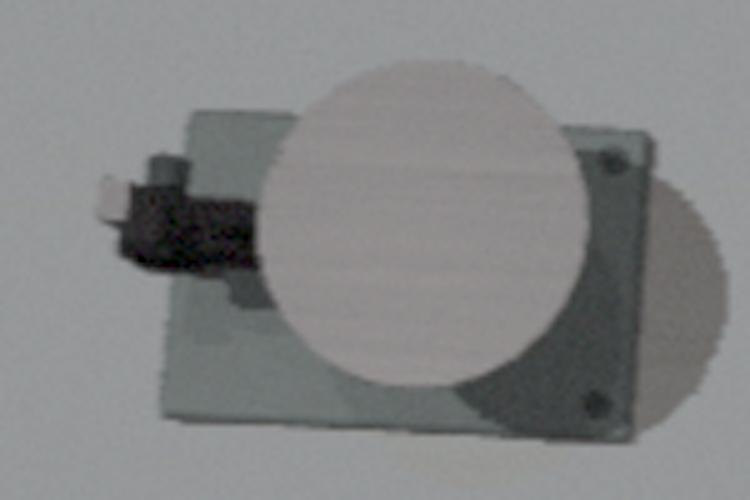

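```bash
python3 - <<'E'
from h import *
a=cv2.imread('pics/side0.png')
x=cv2.resize(a[330:425,285:355],None,fx=8,fy=6.3 and 8,interpolation=2)
x=x[:600] if 0 else cv2.resize(x,None,fx=.78,fy=.78)
cv2.imwrite('pics/z5.png',np.clip(255*(x/255.)**0.45,0,255).astype(np.uint8));print(x.shape)
E
```

```text
(593, 437, 3)
```

View pics/z5.png

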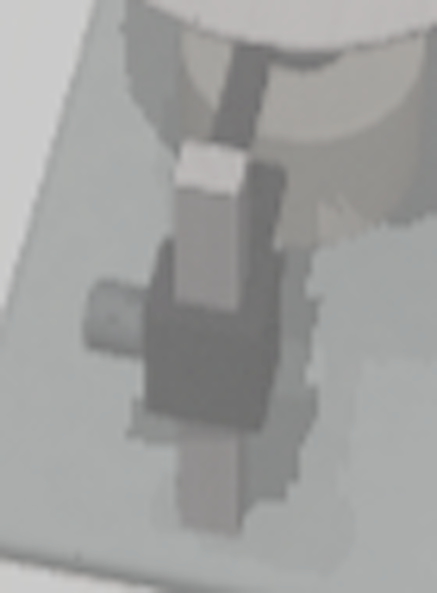

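```bash
python3 - <<'E'
from h import *
px=lambda x,y:(285+x/6.24,330+y/6.24)
p=onz("side",*px(209,191),.17);print("col front top",p, "back",onz("side",*px(214,143),.17))
n=np.array([.05,1,0])
def pl(u,v,off=0):
    o,d=ray("side",*px(u,v));t=(p@n+off-o@n)/(d@n);return o+d*t
for off in(0,.003,.006,.01):
  print(off,"top",pl(208,305,off)[2],"fronttop",pl(208,318,off)[2],"bot",pl(206,423,off)[2],"base",pl(208,532,off)[2])
# pointer projection and gap candidates
c=np.array([.525,.2227]);d=np.array([.06,1]);d/=np.linalg.norm(d);e=c+.092*d
print("pointer px",(proj("side",[*e,.148])-[285,330])*6.24)
for z in(.08,.09,.1,.11,.12,.13):
  print(z,((proj("side",[*e,z+.0225])-[285,330])*6.24).round(),((proj("side",[*(c+.118*d),z+.0225])-[285,330])*6.24).round())
E
```

```text
col front top [0.53175098 0.34700998 0.17      ] back [0.53250435 0.33362373 0.17      ]
0 top 0.12274565809463733 fronttop 0.11713590840676236 bot 0.06981136459840809 base 0.017239657523051677
0.003 top 0.12745760208368684 fronttop 0.12188208136494794 bot 0.07484629738359705 base 0.02259536671343576
0.006 top 0.13216954607273612 fronttop 0.12662825432313363 bot 0.0798812301687859 base 0.027951075903819955
0.01 top 0.1384521380581354 fronttop 0.13295648493404788 bot 0.08659447388237118 base 0.03509202149099877
pointer px [233.7272138  132.66881327]
0.08 [234. 240.] [213. 329.]
0.09 [234. 217.] [213. 306.]
0.1 [234. 194.] [212. 283.]
0.11 [234. 170.] [212. 259.]
0.12 [234. 146.] [212. 235.]
0.13 [234. 122.] [212. 211.]
```

```bash
python3 - <<'E'
from h import *
px=lambda x,y:(285+x/6.24,330+y/6.24)
tx=lambda x,y:(150+x/5,205+y/5)
def tri(a,b):
  o,d=ray("side",*a);q,e=ray("top",*b);s=np.linalg.lstsq(np.c_[d,-e],q-o,rcond=None)[0]
  A,B=o+d*s[0],q+e*s[1];return ((A+B)/2).round(4),np.linalg.norm(A-B).round(4)
print("col top ctr",tri(px(212,167),tx(115,199)))
print("knob end",tri(px(99,315),tx(168,157)), tri(px(115,318),tx(167,170)))
print("pan",tri((333.6,305.5),(234.5,249)))
# predicted clamp top-face front/back corners
E
```

```text
col top ctr (array([0.5319, 0.3389, 0.1678]), np.float64(0.0006))
knob end (array([0.5615, 0.3378, 0.0982]), np.float64(0.0013)) (array([0.5567, 0.3381, 0.098 ]), np.float64(0.0001))
pan (array([0.525 , 0.2221, 0.1459]), np.float64(0.0005))
```

```bash
python3 - <<'E'
from h import *
from scipy.spatial.transform import Rotation as R
s=robot.sense();print(s["t"],robot.finger_overhang);print(R.from_rotvec(s["orientation"]).as_matrix().round(3))
print("tcp px",proj("top",s["eef_pos"]),proj("side",s["eef_pos"]))
for z in(0,.1,.2,.3):print(z,"pot",onz("top",30,195,z)[:2],"potR",onz("top",78,205,z)[:2],"bottle",onz("top",10,382,z)[:2])
for n,u,v in(("g1",331,182),("g2",334,216),("jar",417,203)):print(n,onz("top",u,v,.05))
E
```

```text
0.1 0.017
[[-0.     0.219  0.976]
 [-0.001  0.976 -0.219]
 [-1.    -0.001  0.   ]]
tcp px [ -5.95857302 469.82054755] [681.25416626 592.07263309]
0 pot [0.68849453 0.72845666] potR [0.66178638 0.613478  ] bottle [0.26684079 0.7353455 ]
0.1 pot [0.6591563 0.6706072] potR [0.63467194 0.56520199] bottle [0.27261068 0.67692245]
0.2 pot [0.62981807 0.61275773] potR [0.60755751 0.51692598] bottle [0.27838056 0.6184994 ]
0.3 pot [0.60047984 0.55490827] potR [0.58044308 0.46864998] bottle [0.28415045 0.56007635]
g1 [0.6875734  0.02723853 0.05      ]
g2 [0.61032535 0.02234811 0.05      ]
jar [ 0.63535088 -0.15916817  0.05      ]
```

```bash
python3 -m crank '[[0,0,0,-0.15,0,0,1],[0,0,0,-0.15,0,0,1],[0,0,0,-0.15,0,0,1],[0,0,0,0,-0.15,0,1],[0,0,0,0,-0.15,0,1],[0,0,0,0,-0.15,0,1],[0,0,0,0,0,0,1]]'
```

```text
t: 0.8
eef_pos: [0.1066, 0.4736, 0.3751]
orientation: [0.172, 1.564, -0.174]
wrist_force: [0.1, -0.6, -0.1]
opening: 0.0878
```

```bash
python3 -m crank '[[0.03,0,0,0,0,0.153,1],[0.03,0,0,0,0,0.153,1],[0.03,0,0,0,0,0.153,1],[0.03,0,0,0,0,0.153,1],[0.03,0,0,0,0,0.153,1],[0.03,0,0,0,0,0.153,1],[0.03,0,0,0,0,0.153,1],[0.03,0,0,0,0,0.153,1],[0.03,0,0,0,0,0.153,1],[0.03,0,0,0,0,0.153,1],[0.03,0,0,0,0,0.153,1],[0.03,0,0,0,0,0.153,1]]'
```

```text
t: 2.0
eef_pos: [0.4944, 0.1249, 0.3744]
orientation: [1.049, 1.303, -1.049]
wrist_force: [0.8, 0.1, 0.3]
opening: 0.0877
```

```bash
cat > st.py <<'E'
from h import *
from scipy.spatial.transform import Rotation as R
import sys
s=robot.sense();m=R.from_rotvec(s["orientation"]).as_matrix();print(s["t"],s["eef_pos"],s["wrist_force"],s["opening"]);print(m.round(3))
if len(sys.argv)>3:
  t=np.array(list(map(float,sys.argv[1:4])));d=m.T@(t-s["eef_pos"]);print("total fraction",(d/.3).round(4),"rows",np.linalg.norm(d)/.05)
  y=m[:,1];print("turn x frac", -(np.arctan2(0,1)-np.arctan2(y[1],y[0]))/np.pi)
E
python3 st.py .651 -.052 .25
```

```text
2.0 [0.49442771 0.12488294 0.3744054 ] [0.83127302 0.059921   0.2690395 ] 0.08767282773733626
[[ 0.     0.977  0.214]
 [-0.001  0.214 -0.977]
 [-1.     0.     0.001]]
total fraction [0.4153 0.3838 0.6871] rows 5.339631361825818
turn x frac 0.06853823445542441
```

```bash
python3 -m crank '[[0.034,0,0,0,0,0,1],[0.034,0,0,0,0,0,1],[0,0,0,0.059,0.0746,0.0843,1],[0,0,0,0.059,0.0746,0.0843,1],[0,0,0,0.059,0.0746,0.0843,1],[0,0,0,0.059,0.0746,0.0843,1],[0,0,0,0.059,0.0746,0.0843,1],[0,0,0,0.059,0.0746,0.0843,1],[0,0,0,0.059,0.0746,0.0843,1],[0,0,0,0,0,0,1],[0,0,0,0,0,0,1]]'; python3 st.py .651 -.052 .12
python3 - <<'E'
from h import *
cv2.imwrite("pics/s1.png",vision.read_camera("side")[:,:,::-1])
E
```

```text
t: 3.1
eef_pos: [0.651, -0.0505, 0.2494]
orientation: [1.204, 1.212, -1.208]
wrist_force: [0.5, 1.0, 0.0]
opening: 0.0879
3.1 [ 0.6509511  -0.05049749  0.24939042] [0.46567885 0.97875671 0.01297112] 0.08790256283979836
[[-0.002  1.     0.004]
 [-0.001  0.004 -1.   ]
 [-1.    -0.002  0.001]]
total fraction [0.4313 0.0011 0.0045] rows 2.587983145559435
turn x frac 0.0013120856035985652
```

View pics/s1.png

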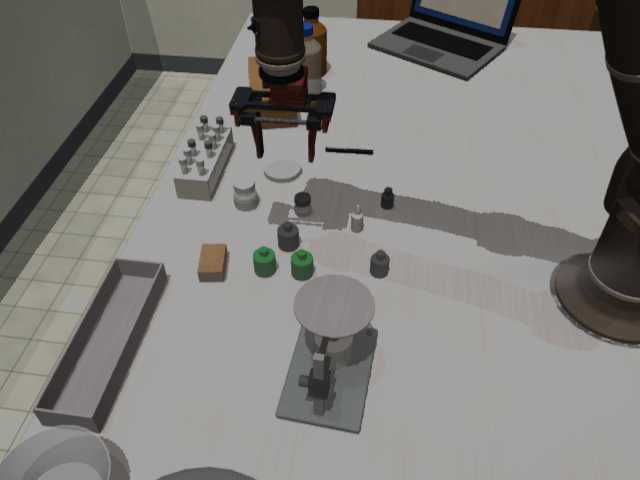

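```bash
python3 -m crank '[[0,0,0,0.12,0,0.004,1],[0,0,0,0.12,0,0,1],[0,0,0,0.12,0,0,1],[0,0,0,0.12,0,0,1],[0,0,0,0.06,0,0,1],[0,0,0,0,0,0,1]]'; python3 st.py .651 -.052 .032
python3 - <<'E'
from h import *
im=vision.read_camera("side")[:,:,::-1]
cv2.imwrite("pics/s2.png",cv2.resize(im[120:300,180:400],None,fx=3.2,fy=3.2))
E
```

```text
t: 3.75
eef_pos: [0.6493, -0.0489, 0.0868]
orientation: [1.202, 1.216, -1.206]
wrist_force: [-0.5, 0.0, 0.3]
opening: 0.088
3.75 [ 0.64932289 -0.0488721   0.08683336] [-0.51303353  0.0036619   0.26725746] 0.08800454176598321
[[-0.004  1.     0.008]
 [ 0.001  0.008 -1.   ]
 [-1.    -0.004 -0.001]]
total fraction [0.1827 0.0062 0.0106] rows 1.0989619596546831
turn x frac 0.002446112201935044
```

View pics/s2.png

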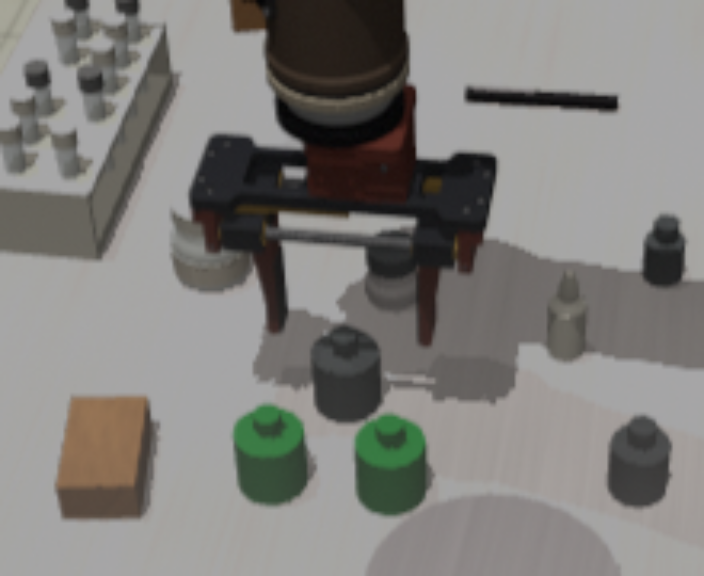

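```bash
python3 -m crank '[[0,0,0,0.06,0.003,0.005,1],[0,0,0,0.06,0.003,0.005,1],[0,0,0,0.06,0,0,1],[0,0,0,0,0,0,1]]'; python3 st.py .651 -.052 .032
```

```text
t: 4.2
eef_pos: [0.6507, -0.0537, 0.0317]
orientation: [1.203, 1.215, -1.208]
wrist_force: [0.2, 0.6, 0.3]
opening: 0.0877
4.2 [ 0.65072851 -0.0536506   0.03168036] [0.23144154 0.57080081 0.28845612] 0.08772972461755543
[[-0.005  1.     0.005]
 [ 0.     0.005 -1.   ]
 [-1.    -0.005 -0.   ]]
total fraction [-0.0011  0.0009 -0.0055] rows 0.03406089135371795
turn x frac 0.0017381327899055389
```

Close and lift a little.

```bash
python3 -m crank '[[0,0,0,0,0,0,-1],[0,0,0,0,0,0,-1],[0,0,0,0,0,0,-1],[0,0,0,0,0,0,-1],[0,0,0,0,0,0,-1],[0,0,0,0,0,0,-1],[0,0,0,-0.06,0,0,-1],[0,0,0,-0.12,0,0,-1],[0,0,0,-0.15,0,0,-1],[0,0,0,-0.15,0,0,-1],[0,0,0,-0.15,0,0,-1],[0,0,0,0,0,0,-1]]'; python3 st.py .525 .2225 .26
python3 - <<'E'
from h import *
im=vision.read_camera("side")[:,:,::-1]
cv2.imwrite("pics/s3.png",cv2.resize(im[20:300,180:400],None,fx=2,fy=2))
E
```

```text
t: 5.4
eef_pos: [0.6551, -0.0552, 0.2314]
orientation: [1.211, 1.204, -1.198]
wrist_force: [0.5, -0.3, -4.6]
opening: 0.0431
5.4 [ 0.6551202  -0.05521483  0.23136613] [ 0.48809235 -0.26138889 -4.57273969] 0.04310621725075041
[[ 0.01   1.     0.005]
 [-0.     0.005 -1.   ]
 [-1.     0.01   0.   ]]
total fraction [-0.0998 -0.4285 -0.9277] rows 6.160411982842711
turn x frac 0.0014443731883331291
```

View pics/s3.png

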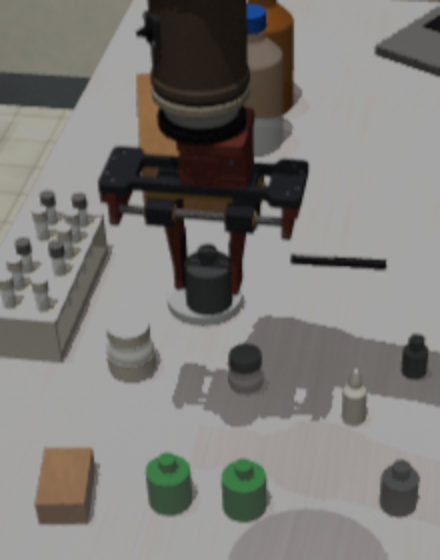

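```bash
python3 -m crank '[[0,0,0,-0.006,-0.02,-0.05,-1],[0,0,0,-0.006,-0.04,-0.1,-1],[0,0,0,0,-0.05,-0.11,-1],[0,0,0,0,-0.06,-0.12,-1],[0,0,0,0,-0.06,-0.12,-1],[0,0,0,0,-0.06,-0.12,-1],[0,0,0,0,-0.05,-0.11,-1],[0,0,0,0,-0.04,-0.1,-1],[0,0,0,0,-0.03,-0.06,-1],[0,0,0,0,-0.02,-0.038,-1],[0,0,0,0,0,0,-1],[0,0,0,0,0,0,-1]]'; python3 st.py .525 .2225 .2
python3 - <<'E'
from h import *
for n in("side","top"):
  im=vision.read_camera(n)[:,:,::-1]
  u,v=(330,280) if n=="side" else (240,240)
  cv2.imwrite(f"pics/p{n}.png",cv2.resize(im[v-140:v+140,u-130:u+130],None,fx=2,fy=2))
E
```

```text
t: 6.65
eef_pos: [0.5219, 0.2227, 0.2267]
orientation: [1.204, 1.211, -1.207]
wrist_force: [0.7, -0.1, -6.4]
opening: 0.0434
6.65 [0.52189488 0.22265321 0.22669854] [ 0.68728428 -0.1354993  -6.38819802] 0.04339270761123913
[[-0.001  1.     0.005]
 [-0.001  0.005 -1.   ]
 [-1.    -0.001  0.001]]
total fraction [0.089  0.0104 0.0004] rows 0.5375787568264838
turn x frac 0.0015762908891042468
```

View pics/pside.png

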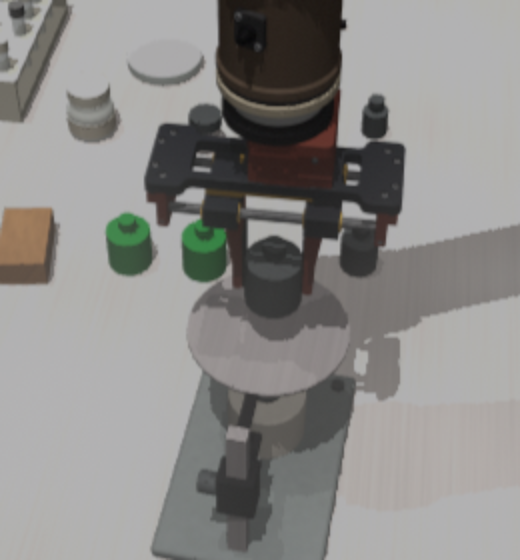

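View pics/ptop.png

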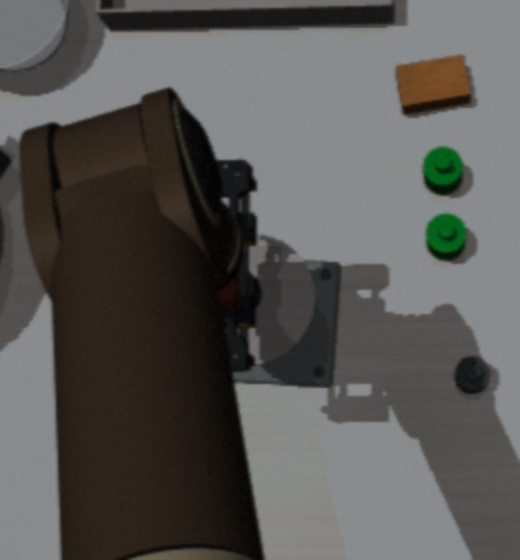

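```bash
python3 -m crank '[[0,0,0,0.03,0.005,0,-1],[0,0,0,0.03,0.005,0,-1],[0,0,0,0.03,0,0,-1],[0,0,0,0.02,0,0,-1],[0,0,0,0.02,0,0,-1],[0,0,0,0.02,0,0,-1],[0,0,0,0.02,0,0,-1],[0,0,0,0.02,0,0,-1],[0,0,0,0.02,0,0,-1],[0,0,0,0,0,0,-1],[0,0,0,0,0,0,-1]]'; python3 st.py .525 .2225 .128
```

```text
t: 7.85
eef_pos: [0.525, 0.2237, 0.1643]
orientation: [1.205, 1.212, -1.205]
wrist_force: [-1.6, -1.3, -3.5]
opening: 0.0436
7.85 [0.52502914 0.22373864 0.16433235] [-1.6171785  -1.2871533  -3.47952282] 0.04361554207882146
[[-0.     1.     0.005]
 [-0.     0.005 -1.   ]
 [-1.    -0.     0.   ]]
total fraction [ 1.211e-01 -1.000e-04  4.100e-03] rows 0.7270692875022664
turn x frac 0.0017087688812329556
```

```bash
python3 -m crank '[[0,0,0,0.02,0,0,-1],[0,0,0,0.02,0,0,-1],[0,0,0,0.02,0,0,-1],[0,0,0,0.02,0,0,-1],[0,0,0,0.015,0,0,-1],[0,0,0,0.015,0,0,-1],[0,0,0,0,0,0,-1],[0,0,0,0,0,0,-1],[0,0,0,0,0,0,-1],[0,0,0,0,0,0,-1]]'; python3 st.py .525 .2225 .128
python3 - <<'E'
from h import *
im=vision.read_camera("side")[:,:,::-1]
u,v=(330,330)
cv2.imwrite(f"pics/s5.png",cv2.resize(im[v-80:v+90,u-80:u+80],None,fx=3.5,fy=3.5,interpolation=2))
E
```

```text
t: 8.85
eef_pos: [0.5254, 0.2239, 0.1316]
orientation: [1.206, 1.212, -1.205]
wrist_force: [2.4, 0.5, -0.0]
opening: 0.0431
8.85 [0.52538467 0.22389006 0.13163611] [ 2.35471065  0.49887859 -0.03478945] 0.04314355479493084
[[ 0.001  1.     0.005]
 [ 0.     0.005 -1.   ]
 [-1.     0.001 -0.   ]]
total fraction [ 0.0121 -0.0013  0.0046] rows 0.07823434558072935
turn x frac 0.0017419546074378546
```

View pics/s5.png

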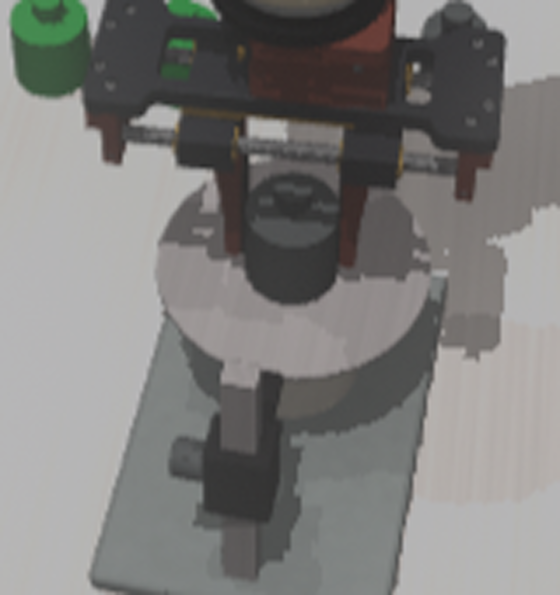

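```bash
python3 -m crank '[[0,0,0,0,0,0,0.1],[0,0,0,0,0,0,0.2],[0,0,0,0,0,0,0.4],[0,0,0,0,0,0,0.5],[0,0,0,0,0,0,0.5],[0,0,0,0,0,0,0.5],[0,0,0,0,0,0,0.5]]'; python3 st.py .525 .2225 .128
```

```text
t: 9.6
eef_pos: [0.5251, 0.2237, 0.1313]
orientation: [1.205, 1.212, -1.205]
wrist_force: [-0.5, 0.2, 0.2]
opening: 0.0656
9.6 [0.52507935 0.2236943  0.13132519] [-0.45206254  0.15759647  0.21180543] 0.06560170275064538
[[-0.     1.     0.005]
 [-0.     0.005 -1.   ]
 [-1.    -0.     0.   ]]
total fraction [ 0.0111 -0.0003  0.004 ] rows 0.07068117661874766
turn x frac 0.0017158834204657495
```

```bash
python3 -m crank '[[0,0,0,-0.03,0,0,0.5],[0,0,0,-0.06,0,0,0.5],[0,0,0,-0.1,0,0,0.5],[0,0,0,-0.12,0,0,0.5],[0,0,0,-0.12,0,0,0.5],[0,0,0,-0.12,0,0,0.5],[0,0,0,0,0,0.15,0.5],[0,0,0,0,0,0.15,0.5],[0,0,0,0,0,0.15,0.5],[0,0,0,0,0,0.15,0.5],[0,0,0,0,0,0.15,0.5],[0,0,0,0,0,0.05,0.5]]'
python3 - <<'E'
from h import *
for n in("side","top"):
  im=vision.read_camera(n)[:,:,::-1];cv2.imwrite(f"pics/f_{n}.png",im)
im=cv2.imread("pics/f_side.png");x=cv2.resize(im[280:430,260:400],None,fx=4,fy=4,interpolation=2)
cv2.imwrite("pics/f_sz.png",np.clip(255*(x/255.)**0.55,0,255).astype(np.uint8))
E
```

```text
t: 10.8
eef_pos: [0.5258, -0.0218, 0.2976]
orientation: [1.21, 1.207, -1.209]
wrist_force: [-0.0, -1.2, 0.2]
opening: 0.0658
```

View pics/f_sz.png

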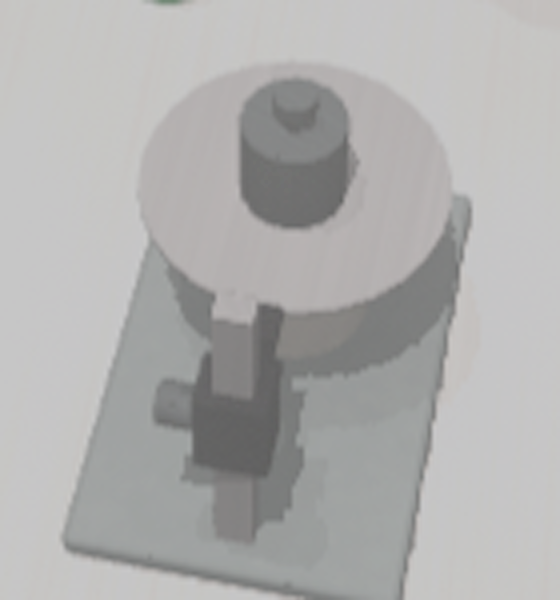

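View pics/f_top.png

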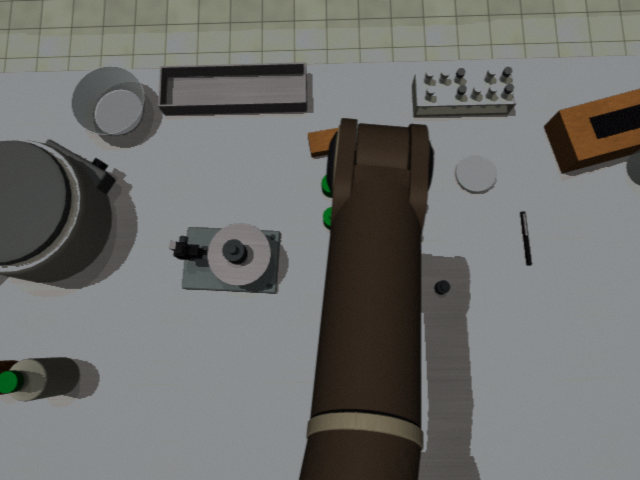

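```bash
python3 - <<'E'
from h import *
# pan extents from side zoom(4x at 260,280): left 140,190 right 452,190 ; back 62, front 305 
for z in(.085,.091,.096,.101,.106,.114):
  c=np.array([.525,.2227]);th=np.linspace(0,6.283,200)
  o=[]
  for n in("side","top"):
    p=np.array([proj(n,[c[0]+.066*np.cos(t),c[1]+.066*np.sin(t),z]) for t in th])
    o.append(np.r_[p.min(0),p.max(0)].round(1))
  print(z,*o)
print("obs side",260+139/4,280+62/4,260+453/4,280+308/4)
robot_t=robot.sense();print(robot_t["t"],robot_t["wrist_force"])
im=cv2.imread("pics/f_top.png");x=cv2.resize(im[210:300,160:290],None,fx=6,fy=6,interpolation=2)
cv2.imwrite("pics/f_tz.png",np.clip(255*(x/255.)**0.5,0,255).astype(np.uint8))
E
```

```text
0.085 [294.1 299.1 372.5 362. ] [208.  223.1 270.7 285.3]
0.091 [293.9 296.9 372.7 359.8] [207.3 222.5 270.4 285. ]
0.096 [293.8 295.  372.9 358. ] [206.8 222.  270.2 284.8]
0.101 [293.8 293.1 373.1 356.2] [206.2 221.4 269.9 284.5]
0.106 [293.7 291.3 373.2 354.3] [205.7 220.9 269.6 284.2]
0.114 [293.5 288.2 373.5 351.3] [204.8 220.  269.2 283.8]
obs side 294.75 295.5 373.25 357.0
10.9 [ 0.41587564 -0.29139192 -0.6969865 ]
```

View pics/f_tz.png

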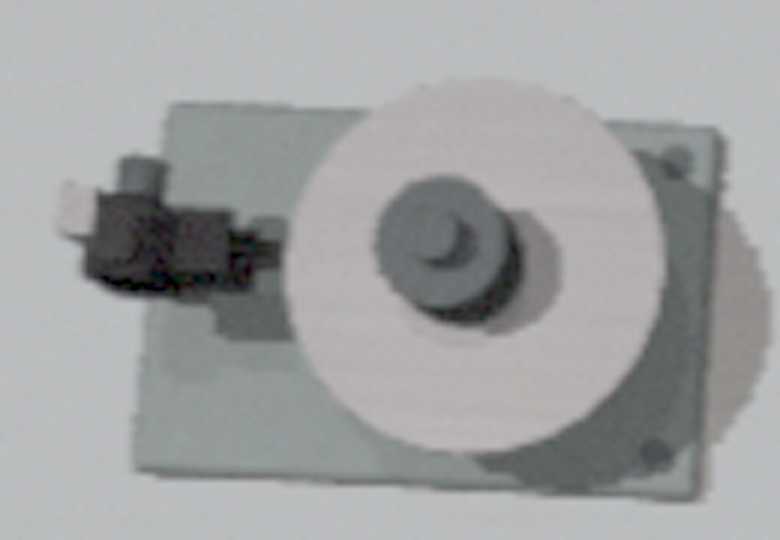

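```bash
python3 -c "
from station import robot
print(robot.sense()['t'],robot.sense()['wrist_force'].round(2) if hasattr(robot.sense()['wrist_force'],'round') else '');print(robot.sign_off())"
```

```text
10.9 [ 0.42 -0.29 -0.7 ]
the job is handed in; nothing more can be done
None
```

I put the 600 g weight upright near the centre of the pan, and the pointer now rests inside the fork gap. I handed the job in at 10.9 s.

**Choosing the weight:** I measured the gap's middle at 0.099–0.101 m above the bench, so the pointer had to sink about 47–49 mm. The 600 g weight sinks it 54 mm. The 400 g weight sinks it only 36 mm, close to the 13 mm limit.

**Setting it down:** I kept hold of the weight while the pan sank, and let go only when the wrist force read about 0 N. The pan did not reach its stop.

**Last checks:**
- **Pan height:** the final side picture puts the pan's top at about 0.096 m, so the pointer is at about 0.094 m. That is 5–7 mm below the gap's middle, within the 13 mm allowed.
- **Pointer:** in the top picture the pointer passes under the upper prong. I did not see the lower prong directly.
- **Gripper and green weights:** the gripper is well clear of the scale and touching nothing. I did not touch the green look-alikes.

**Disagreement:** the two cameras differed by 2–6 mm on the same points, and put the empty pan at 0.146 m rather than the stated 0.150 m. That would move the gap estimate by a few millimetres, which does not change the choice of weight.

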